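# Eject the charged battery pack and put it away beside the spare

### The job

The battery pack for the cordless mixer has finished charging. Press the charger's eject key, firmly but without forcing it, until the pack clicks up out of the bay and stays up, then take the pack out and lower it, without dropping it, into the empty cell of the caddy so that it stands upright on its foot and is let go. Leave the spare pack and everything else where it is.

Things in the scene. Friction and masses are not known exactly. Their poses are not given: they have to be found in the camera images.
- charger: White desk charger fixed to the shelf, 152 mm deep (x), 100 wide (y), up to 114 high. Origin: centre of its underside; x to its back, y to its left, z up. Its flat top face slopes 30 deg, low at the front (-x). The bay enters this face at right angles: its axis, outwards, is (-0.5, 0, 0.866) in the charger's frame. The face reaches 50 mm to each side of the bay's centre, 34 mm behind and 78 mm in front.
- bay_mouth (a point): Centre of the bay's mouth, in the plane of the charger's sloping top face. The mouth is 57 mm (y) by 39 mm; the bay is 87 mm deep.
- key_top (a point): Centre of the top of the eject key, a grey ribbed block 44 mm (y) by 26 mm, on the sloping face 56 mm in front of the bay's centre. It stands 20 mm proud of the face at rest and moves with the key.
- key (a joint): Key travel in m: 0 at rest, 0.016 at its hard stop. It moves straight into the sloping face, along (0.5, 0, -0.866) in the charger's frame, springs back when let go, and lifts the pack 1.22 times as far. To be felt: the catches give way at up to about 20 N some 2 mm in, then it runs at about 12 N, drops to about 7 N as the pack clicks into its raised place (13 to 15 mm), then stops hard.
- pack: Battery pack in the charger: black block 54 mm wide (y), 36 thick (x), 92 long (z), 0.2 to 0.45 kg, two 4 mm deep, 11 mm high grooves in each narrow side, centred 32 and 50 mm above its foot. Origin: centre of its foot; z towards its top. Seated in the bay its top is 5 mm proud of the sloping face; ejected, it stays 18 mm higher, held by spring catches in its grooves (some 15 N to pull free).
- caddy: White open-topped caddy fixed to the shelf, 150 mm (x) by 85 mm (y), 50 mm high, walls 4 mm, floor 4 mm thick, one cross wall at its middle making two cells 69 mm (x) by 77 mm (y). Origin at the centre of its underside.
- free_cell (a point): Centre of the floor of the caddy's empty cell, 36.5 mm to the caddy's -x side of its middle; the floor is 46 mm below the rim.
- spare: The spare battery pack, just like the other, standing upright in the caddy's other cell; origin at the centre of its foot.
- cup: Empty stainless steel cup, 72 mm across the rim, 85 mm high; origin at the centre of its underside. To be left alone.
- scraper: Silicone scraper with a wooden handle lying on the shelf, about 200 mm long (x), blade 54 mm wide, 12 mm thick; origin on the shelf where blade and handle meet. To be left alone.
- tub: Dispenser tub with flip lid and press button, 109 mm square, 124 mm high; origin at the centre of its underside. To be left alone.
- jar: Glass jar of wooden pegs with a cork lid, 92 mm across, 134 mm high; origin at the centre of its underside. To be left alone.
- bottle: Closed white bottle, 66 mm across, 190 mm high; origin at the centre of its underside. To be left alone.
Things that resemble listed ones, but are neither listed nor needed, are in the scene too. Leave any pink look-alike of the pack alone. Leave any orange look-alike of the spare alone.

How it is judged:
On the way, in this order (a step that is already met when the one before it is completed fails the run):
1. the eject key is pressed home and has lifted the pack at least 15 mm, with the fingers off the pack (value of joint key above 0.0135 m and distance between pack and bay_mouth below 0.072 m and contact force between the fingers and pack below 0.5 N), for 0.1 s.
2. the key is let go and the pack stays up by itself, at least 13 mm above its seat (value of joint key below 0.003 m and distance between pack and bay_mouth below 0.074 m and contact force between the fingers and pack below 0.5 N), for 0.2 s.
3. the pack, still held by the fingers, is lowered to within 12 mm of the floor of the empty cell (z of pack in the frame of free_cell below 0.012 m and horizontal distance between pack and free_cell below 0.025 m and contact force between the fingers and pack above 0.5 N), for 0.1 s.
At the end, for the whole second after the job is handed in: The pack stands at rest on the floor of the caddy's empty cell (within 5 mm in height, 25 mm of the cell's centre, under 6 deg of tilt), let go; the spare stands upright in its own cell, and the eject key is back at rest (horizontal distance between pack and free_cell below 0.025 m and z of pack in the frame of free_cell below 0.005 m and angle between each of pack, spare's own z axis and vertical below 0.1 rad and linear speed of pack below 0.02 m/s and horizontal distance between spare and caddy below 0.06 m and value of joint key below 0.003 m); the robot touches nothing.
It fails at once if the eject key is forced (more than 80 N on it) (contact force between key and the fingers above 80 N).
It fails at once if the spare pack is shifted by more than 25 mm or tipped (distance of spare from where it was at the start of the episode above 0.025 m or angle between spare's own z axis and vertical above 0.35 rad).
It fails at once if a bystander is shifted by more than 30 mm (distance of any of cup, scraper, tub, jar, bottle from where it was at the start of the episode above 0.03 m).
It also fails if it takes over 53 s, if anything falls off the work surface, if the arm or the gripper's body presses on something with over 40 N, if the wrist force passes 120 N, or if a joint passes its speed limit or range.

### The arm

A 7-joint arm with a two-finger parallel gripper is mounted at the origin on the work surface. World frame = base frame: x ahead of the robot, y to its left, z up, the work surface at z = 0. Lengths are in m, angles in rad, forces in N, time in s.
With the tool pointing down it reaches from about 0.4 to 0.85 m from the base axis. Payload 10.4 kg.
Tool frame: the origin (TCP) lies between the finger pads; the fingertips stand 8 mm ahead of it and the grasp point (between the pads) lies 11 mm behind it (robot.tcp_to_tips is the distance from the TCP to the fingertips, in m); z points along the fingers, y is the line along which they close (so a half turn about z gives the same grasp; the last joint's range is limited). The gripper opens to 87 mm and grips with 3 to 60 N. Pads are 19 mm wide; open, the fingers measure 117 mm over their backs; the gripper's body (75 mm by 190 mm) begins 51 mm behind the grasp point.
Start: joints at [-1.301, 0.332, -0.065, 1.46, 0.022, 1.35, -0.088], TCP at [0.18, 0.598, 0.231] pointing down, gripper open.
Joint ranges: [-2.6, 2.6], [-0.5, 2.12], [-1.47, 1.34], [0.16, 2.42], [-1.27, 4.41], [0.06, 2.06], [-2.6, 2.6]. Speed limits (rad/s): [2.22, 2.22, 2.79, 2.79, 3.14, 3.14, 3.14].

### API

Orientations are given as a unit quaternion [w, x, y, z].
In Python, from station import robot gives the robot as it stands.
- The arm moves only by the shell command python3 -m crank 'ROWS' [FORCE]. ROWS is JSON, a list of rows, each an object of numbers: "dx", "dy", "dz": the shift along the tool's x, y, z in m; "yaw": the turn about the tool's z in rad; "jaw": the finger opening in m, from 0 to 0.087. A call has 1 to 10 rows; each row shifts and turns the commanded pose from where the row before left it, along the tool's axes as they then stand; what a row does not reach is not made up. A row lasts 1/10 s, in which the tool goes at most 50 mm and 8.59 degrees, less where a joint would pass 70% of its speed; a pose out of reach is approached as far as the arm can. A call is refused whole if a number of a shift passes 0.05 or a number of a turn 0.15, either way. A call with a gripper value outside its range is refused whole. The fingers move at their own pace and stop on an object; FORCE is the grip in N (left out, the last holds). Time passes only in rows, so rows that do not move let the fingers close. It gives the time, the measured TCP pose, the force, the opening and the grip force at its end, in the units of the state.
- robot.state(): the state, without advancing time (a new reading comes with each control period).
- robot.get_image(name): name is "scene" or "top" or "wrist"; returns a dict with "color" (420x560x3 uint8, blue, green, red), "mtx" (3x3 intrinsics, pixels), "rvec" (rotation vector, rad) and "tvec" (3), from world to camera coordinates, as OpenCV has them; the wrist camera has in their place "mount" (4x4, takes a point from camera to tool coordinates, whose origin is the TCP and whose axes are the flange's). Camera axes: x right, y down, z forward; pixel columns grow to the right and rows downward; lengths in m; the calibration is good to about 2 mm. A picture is of the moment at which its call begins: read the wrist's pose just before it. There is no depth.
- robot.job_done(): hands the job in; it is judged then, once.
The state is a dict: "time": time; "joint_positions": joint angles; "qd": joint speeds; "joint_efforts": joint torques, N m; "position": TCP position; "eef_rot": TCP orientation; "wrist_force": force on the tool from outside, world axes, zero at the start; "torque": the same for the moment, N m; "finger_gap": finger opening in m; "grasp_force": force on a finger pad.
Only numpy, scipy, OpenCV 4.12 (cv2) and the standard library are available. Lean on these libraries where they do the work, as an engineer would, in place of code of your own. Each camera call takes 0.05 s, during which the arm holds its last target. There are 200 camera calls.

## Working session

There is one attempt and no reset: what is moved stays moved. The work goes in short steps, Python scripts to look and compute and a shell command to move; the robot and the scene stay as the last step left them, time stands still between calls to the robot, and variables do not carry over. Pictures are saved under pics/ and viewed, at most 12 in all, crops included, and the job is handed in when it is done.

```bash
mkdir -p pics; ls; python3 - <<'E'
from station import robot
import cv2,pickle
s=robot.state();print(s)
d={}
for n in("scene","top","wrist"):
    d[n]=robot.get_image(n);cv2.imwrite(f"pics/{n}0.png",d[n]["color"])
    print(n,{k:v for k,v in d[n].items() if k!="color"})
pickle.dump((s,d),open("d0.pkl","wb"))
E
```

```text
pics
{'time': 0.0, 'joint_positions': array([-1.30057317,  0.33284647, -0.06467418,  1.46099351,  0.02160369,
        1.34990329, -0.08850768]), 'qd': array([ 0.00054247, -0.00182667,  0.00042221, -0.00157595,  0.00151189,
       -0.00039767, -0.00049969]), 'joint_efforts': array([-5.92360830e-04, -6.23257613e+01,  2.42740178e-02, -3.89897525e+01,
       -6.13807468e-02,  3.96725116e-02,  1.41967926e-04]), 'position': array([0.18031742, 0.59800529, 0.22974482]), 'eef_rot': array([-6.52271716e-05,  1.45893556e-01,  9.89300026e-01, -7.24665411e-04]), 'wrist_force': array([ 0.52352147, -0.10176762,  0.28944069]), 'torque': array([-0.01426856,  0.00928372,  0.01748059]), 'grasp_force': 0.0, 'finger_gap': 0.08682966560257613}
scene {'mtx': array([[515.26452498,   0.        , 276.8187705 ],
       [  0.        , 515.26452498, 210.96216382],
       [  0.        ,   0.        ,   1.        ]]), 'rvec': array([ 1.4472205 ,  1.80786904, -0.96757704]), 'tvec': array([ 0.03818989, -0.24422483,  1.65770172])}
top {'mtx': array([[380.75952756,   0.        , 279.42925905],
       [  0.        , 380.75952756, 209.02495727],
       [  0.        ,   0.        ,   1.        ]]), 'rvec': array([ 2.16648154, -2.12503168,  0.13937646]), 'tvec': array([0.07935591, 0.59998342, 0.87172134])}
wrist {'mtx': array([[299.4038577 ,   0.        , 283.05738476],
       [  0.        , 299.4038577 , 203.86566627],
       [  0.        ,   0.        ,   1.        ]]), 'mount': array([[ 3.54479373e-04, -9.66977865e-01, -2.54860122e-01,
         6.96945743e-02],
       [ 9.99999573e-01,  5.60210779e-04, -7.34646908e-04,
         2.15598893e-04],
       [ 8.53162687e-04, -2.54859753e-01,  9.66977651e-01,
        -1.53622862e-01],
       [ 0.00000000e+00,  0.00000000e+00,  0.00000000e+00,
         1.00000000e+00]])}
```

View pics/scene0.png

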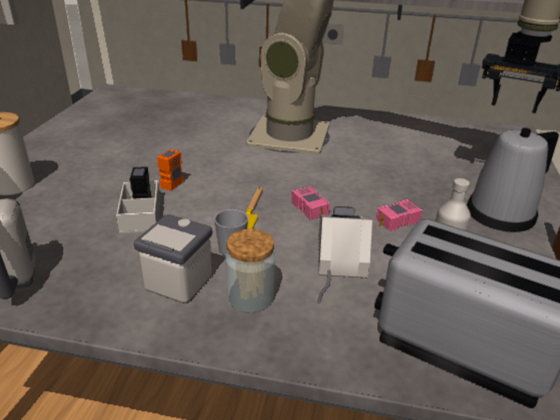

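View pics/top0.png

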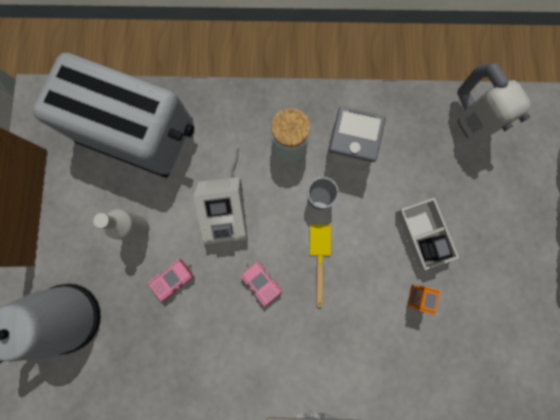

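```bash
python3 - <<'E'
import cv2,pickle,numpy as np
s,d=pickle.load(open("d0.pkl","rb"))
def crop(n,x,y,w,h,k):
    im=cv2.resize(d[n]["color"][y:y+h,x:x+w],None,fx=k,fy=k,interpolation=cv2.INTER_CUBIC)
    for i in range(0,w,10):
        cv2.line(im,(i*k,0),(i*k,6),(0,255,0),1);cv2.putText(im,str(x+i),(i*k,16),0,.35,(0,255,0),1)
    for j in range(0,h,10):
        cv2.line(im,(0,j*k),(6,j*k),(0,255,0),1);cv2.putText(im,str(y+j),(8,j*k+4),0,.35,(0,255,0),1)
    return im
a=crop("top",187,170,66,80,6);b=crop("top",395,190,66,100,6)
h=600;A=np.zeros((h,800,3),np.uint8);A[:480,:396]=a;A[:600,400:796]=b
cv2.imwrite("pics/c1.png",A)
a=crop("scene",310,195,70,90,6);b=crop("scene",112,160,60,80,6)
A=np.zeros((h,800,3),np.uint8);A[:540,:420]=a;A[:480,424:784]=b
cv2.imwrite("pics/c2.png",A)
for n in("top","scene"):
    R,_=cv2.Rodrigues(d[n]["rvec"]);print(n,-R.T@d[n]["tvec"])
E
```

```text
top [0.47257283 0.08197368 0.94664185]
scene [1.50668442 0.26182573 0.68587795]
```

View pics/c1.png

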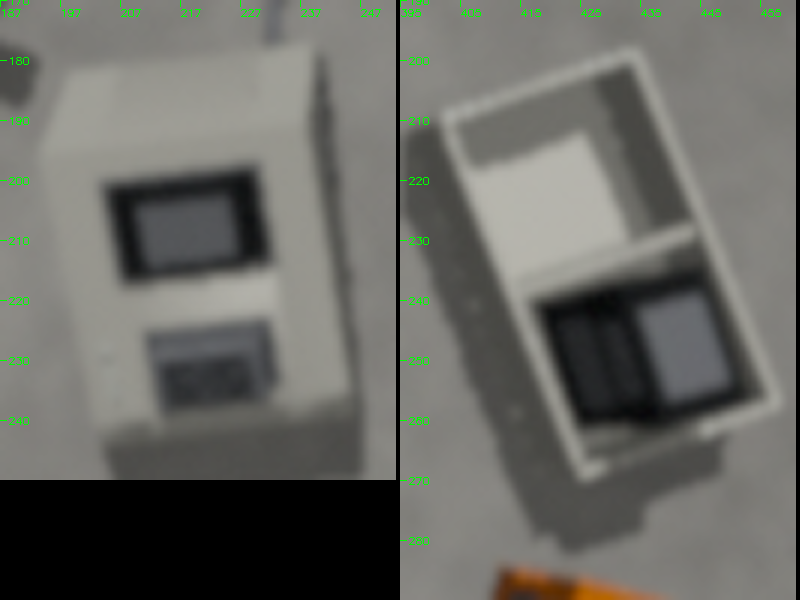

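View pics/c2.png

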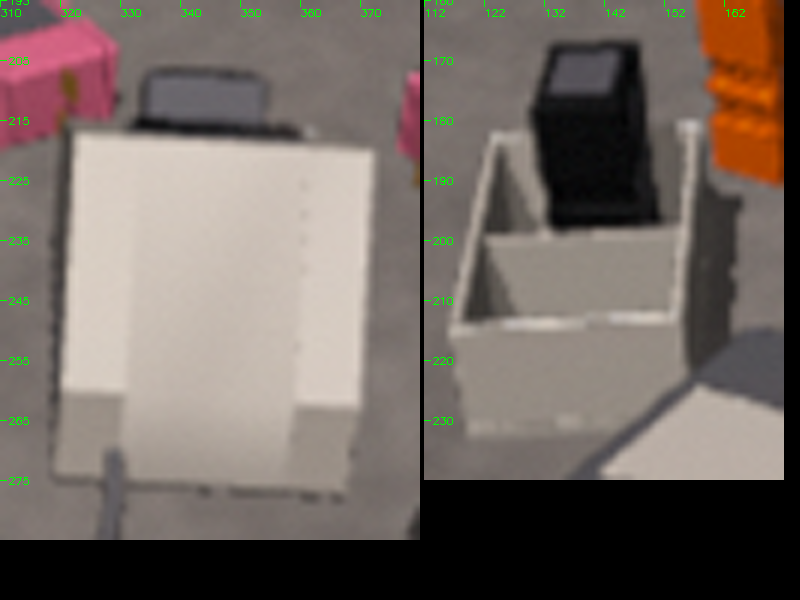

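c1 (top camera) shows the charger. The mouth corners are at about (204,201), (230,197.5), (232,214) and (207.5,217.5), and the key spans about (211–233, 223–239). The caddy rim corners are (402,209), (434.5,198), (458,257.5) and (426,270), with the empty cell at the far end. c2 (scene camera) shows the charger ridge at (322,217)–(372.5,220) and the caddy rim.

Things that could be taken for the pack:
- **Black pack in the charger**, top (217,207): this is the one I want.
- **Black spare in the caddy**, top (436,248): no.
- **Pink look-alikes**, top (170,281) and (262,284): no.
- **Orange look-alike**, top (424,298): no.

```bash
cat >fit.py <<'E'
import cv2,pickle,numpy as np
from scipy.optimize import least_squares
from scipy.spatial.transform import Rotation as Ro
def proj(c,P): return cv2.projectPoints(np.float64(P),c["rvec"],c["tvec"],c["mtx"],None)[0][:,0]
def toW(p,B): return Ro.from_euler('z',p[3]).apply(B)+p[:3]
def fit(d,obs,p0):
    f=lambda p:np.concatenate([(proj(d[n],toW(p,np.array(B)))-np.array(uv)).ravel() for n,B,uv in obs])
    r=least_squares(f,p0,loss='soft_l1');return r.x,f(r.x).reshape(-1,2)
c,s_=np.cos(np.pi/6),.5
F=lambda u,v,w=0:[u*c-w*s_,v,u*s_+w*c]   # face coords: u back, v left, w out of the face
E
python3 - <<'E'
from fit import *
s,d=pickle.load(open("d0.pkl","rb"))
m=[("top",[F(.0195,.0285),F(.0195,-.0285),F(-.0195,-.0285),F(-.0195,.0285)],[(204.3,200.8),(230,197.5),(232.3,213.8),(207.5,217.5)]),
 ("top",[F(-.078,.05),F(-.078,-.05),F(.034,.05),F(.034,-.05)],[(204.5,243.5),(246,236.8),(195,194.5),(239,190)]),
 ("scene",[F(.034,-.05),F(.034,.05)],[(321.7,217),(372.5,220.3)])]
p,r=fit(d,m,[.55,.2,.097,0]);print("mouth",p.round(4));print(r.round(1).tolist())
print("key", toW(p,[F(-.056,0,.02)]))
h=[-.075,.075];R=[[-.075,-.0425,.05],[-.075,.0425,.05],[.075,.0425,.05],[.075,-.0425,.05]]
m=[("top",R,[(401.8,208.7),(434.5,198.3),(458.3,257.5),(425.8,270)]),
 ("scene",R,[(155.2,213.7),(116.3,215),(123.5,182.5),(158,180.8)])]
p,r=fit(d,m,[.48,-.33,0,3.5]);print("caddy",p.round(4));print(r.round(1).tolist())
print("free",toW(p,[[-.0365,0,.004]]),"spare",toW(p,[[.0365,0,.004]]))
T=Ro.from_quat(s["eef_rot"][[1,2,3,0]]).as_matrix();print(T.round(3), np.degrees(np.arctan2(T[1,1],T[0,1])))
E
```

```text
mouth [0.5916 0.2276 0.0959 0.1519]
[[0.2, 0.4], [-0.2, 0.4], [0.3, -0.0], [0.3, -0.4], [-1.1, -2.4], [-0.1, -1.4], [-1.3, 1.9], [-0.7, 0.5], [-0.6, 0.4], [-2.0, -0.5]]
key [[0.53377975 0.2187841  0.08526189]]
caddy [ 5.4590e-01 -2.6280e-01 -2.4000e-03  3.4907e+00]
[[-1.2, 0.8], [-0.7, -0.2], [-0.2, 0.5], [-1.6, -0.1], [-1.1, -0.7], [-0.9, 0.1], [-0.9, -0.2], [-0.4, -0.1]]
free [[ 0.58018777 -0.25029648  0.00163457]] spare [[ 0.51159177 -0.27526825  0.00163457]]
[[-0.957  0.289 -0.   ]
 [ 0.289  0.957 -0.001]
 [-0.    -0.001 -1.   ]] 73.22193916614044
```

```bash
python3 - <<'E'
from fit import *
s,d=pickle.load(open("d0.pkl","rb"))
for n in("top","scene"):
    print(n,proj(d[n],[[.18,.598,.222],[.18,.598,.35],[.5,.21,.25]]).round())
def tri(u,v):
    A=[]
    for n,q in(("top",u),("scene",v)):
        P=d[n]["mtx"]@np.c_[cv2.Rodrigues(d[n]["rvec"])[0],d[n]["tvec"]];A.append((P,np.float64(q).reshape(2,1)))
    X=cv2.triangulatePoints(A[0][0],A[1][0],A[0][1],A[1][1]);return (X[:3]/X[3]).ravel().round(3)
print("kettle knob",tri((3,335),(526,132)),"bottle cap",tri((102,221),(461,183)))
E
```

```text
top [[ -9. 421.]
 [-75. 457.]
 [212. 245.]]
scene [[512. 108.]
 [527.  57.]
 [347. 131.]]
kettle knob [0.329 0.601 0.219] bottle cap [0.547 0.448 0.186]
```

```bash
python3 -m crank '[{"dz":-0.03,"jaw":0.0},{"dz":-0.03},{"dx":-0.024,"dy":-0.03},{"dx":-0.024,"dy":-0.03},{"dx":-0.024,"dy":-0.03},{"dx":-0.024,"dy":-0.03},{"dx":-0.024,"dy":-0.03},{"dx":-0.024,"dy":-0.03},{"dx":-0.024,"dy":-0.03},{}]' 20
```

```text
schema error: expected keys dx, dy, dz, yaw, jaw
```

```bash
python3 -m crank '[{"dx":0,"dy":0,"dz":-0.03,"yaw":0,"jaw":0},{"dx":0,"dy":0,"dz":-0.03,"yaw":0,"jaw":0},{"dx":-0.024,"dy":-0.03,"dz":0,"yaw":0,"jaw":0},{"dx":-0.024,"dy":-0.03,"dz":0,"yaw":0,"jaw":0},{"dx":-0.024,"dy":-0.03,"dz":0,"yaw":0,"jaw":0},{"dx":-0.024,"dy":-0.03,"dz":0,"yaw":0,"jaw":0},{"dx":-0.024,"dy":-0.03,"dz":0,"yaw":0,"jaw":0},{"dx":-0.024,"dy":-0.03,"dz":0,"yaw":0,"jaw":0},{"dx":-0.024,"dy":-0.03,"dz":0,"yaw":0,"jaw":0},{"dx":0,"dy":0,"dz":0,"yaw":0,"jaw":0}]' 20
```

```text
time: 1.15
position: [0.2831, 0.3447, 0.2909]
eef_rot: [0.0, 0.149, 0.989, 0.0]
wrist_force: [-0.1, 0.4, 0.1]
finger_gap: 0.0151
grasp_force: 0.0
```

```bash
python3 -m crank '[{"dx":-0.035,"dy":-0.0095,"dz":0.006,"yaw":0,"jaw":0},{"dx":-0.035,"dy":-0.0095,"dz":0.006,"yaw":0,"jaw":0},{"dx":-0.035,"dy":-0.0095,"dz":0.006,"yaw":0,"jaw":0},{"dx":-0.035,"dy":-0.0095,"dz":0.006,"yaw":0,"jaw":0},{"dx":-0.035,"dy":-0.0095,"dz":0.006,"yaw":0,"jaw":0},{"dx":-0.035,"dy":-0.0095,"dz":0.006,"yaw":0,"jaw":0},{"dx":-0.035,"dy":-0.0095,"dz":0.006,"yaw":0,"jaw":0},{"dx":0,"dy":0,"dz":0,"yaw":-0.148,"jaw":0},{"dx":0,"dy":0,"dz":0,"yaw":-0.148,"jaw":0},{"dx":0,"dy":0,"dz":0,"yaw":-0.148,"jaw":0}]' && python3 -m crank '[{"dx":0,"dy":0,"dz":0,"yaw":0,"jaw":0}]' && python3 - <<'E'
from fit import *
from station import robot
s=robot.state();w=robot.get_image("wrist")
T=np.eye(4);T[:3,:3]=Ro.from_quat(s["eef_rot"][[1,2,3,0]]).as_matrix();T[:3,3]=s["position"]
M=np.linalg.inv(T@w["mount"]);w["rvec"]=cv2.Rodrigues(M[:3,:3])[0];w["tvec"]=M[:3,3]
pickle.dump(w,open("w1.pkl","wb"))
print(s["position"],np.degrees(np.arctan2(T[1,1],T[0,1])))
p=[.5916,.2276,.0959,.1519]
print(proj(w,toW(p,np.array([F(.0195,.0285),F(.0195,-.0285),F(-.0195,-.0285),F(-.0195,.0285),F(-.056,0,.02)]))).round())
im=cv2.resize(w["color"],None,fx=1.4,fy=1.4,interpolation=cv2.INTER_CUBIC);cv2.imwrite("pics/w1.png",im)
E
```

```text
time: 2.15
position: [0.496, 0.2147, 0.248]
eef_rot: [-0.0, -0.079, 0.997, -0.0]
wrist_force: [0.8, -0.3, -0.5]
finger_gap: 0.0005
grasp_force: 0.0
time: 2.25
position: [0.4959, 0.2148, 0.2482]
eef_rot: [-0.0, -0.077, 0.997, -0.0]
wrist_force: [-0.3, -0.1, 0.7]
finger_gap: 0.0005
grasp_force: 0.0
[0.49590192 0.21478475 0.2482444 ] 98.8228727400044
[[307. 295.]
 [255. 295.]
 [256. 260.]
 [306. 260.]
 [281. 225.]]
```

View pics/w1.png

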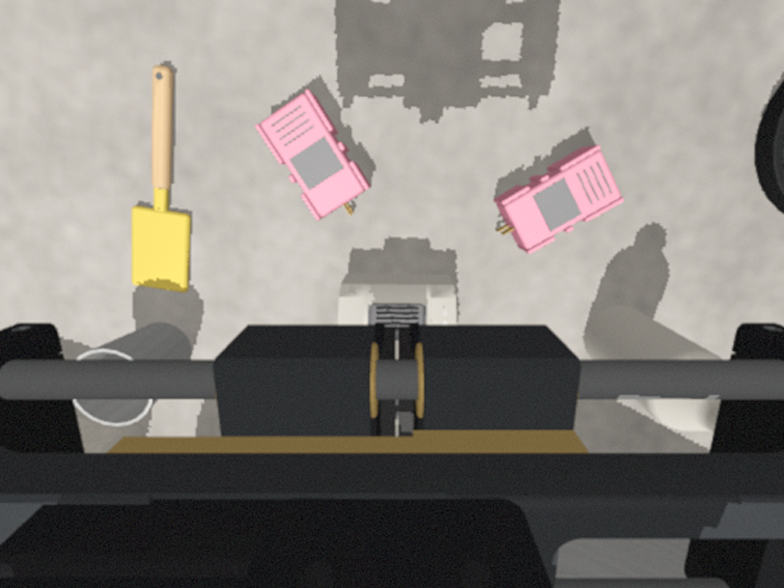

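w1 shows the gripper's centreline (u≈397) in line with the key (369–425) and the charger (338–458), so the lateral alignment is within about 2 mm. The next move goes down to just above the key.

```bash
python3 -m crank '[{"dx":-0.007,"dy":0,"dz":0.027,"yaw":0,"jaw":0},{"dx":-0.007,"dy":0,"dz":0.027,"yaw":0,"jaw":0},{"dx":-0.007,"dy":0,"dz":0.027,"yaw":0,"jaw":0},{"dx":-0.007,"dy":0,"dz":0.027,"yaw":0,"jaw":0},{"dx":-0.006,"dy":0,"dz":0.027,"yaw":0,"jaw":0},{"dx":0,"dy":0,"dz":0,"yaw":0,"jaw":0},{"dx":-0.001,"dy":0,"dz":0.0017,"yaw":0,"jaw":0},{"dx":-0.001,"dy":0,"dz":0.0017,"yaw":0,"jaw":0},{"dx":-0.001,"dy":0,"dz":0.0017,"yaw":0,"jaw":0},{"dx":0,"dy":0,"dz":0,"yaw":0,"jaw":0}]'; python3 - <<'E'
from station import robot
import cv2,numpy as np
t=robot.get_image("top")["color"][150:260,180:260];s=robot.get_image("scene")["color"][110:290,300:390]
A=np.zeros((600,740,3),np.uint8)
a=cv2.resize(t,None,fx=5,fy=5,interpolation=2);b=cv2.resize(s,None,fx=3.3,fy=3.3,interpolation=2)
A[:550,:400]=a;A[:b.shape[0],420:420+b.shape[1]]=b;cv2.imwrite("pics/k1.png",A)
E
```

```text
time: 3.3
position: [0.5329, 0.2203, 0.1092]
eef_rot: [0.001, -0.075, 0.997, 0.0]
wrist_force: [-0.4, 0.7, -0.1]
finger_gap: 0.0004
grasp_force: 0.0
```

View pics/k1.png

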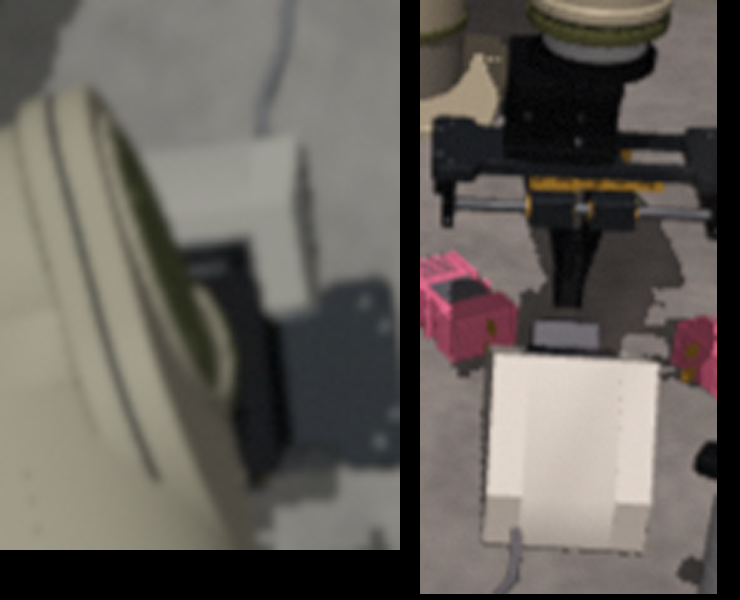

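k1 shows the closed fingers in the key's lateral line, clear of the pack. I'll press on in small steps.

```bash
python3 -m crank '[{"dx":0.001,"dy":0,"dz":0.002,"yaw":0,"jaw":0},{"dx":0.001,"dy":0,"dz":0.002,"yaw":0,"jaw":0},{"dx":0.001,"dy":0,"dz":0.002,"yaw":0,"jaw":0},{"dx":0,"dy":0,"dz":0.002,"yaw":0,"jaw":0},{"dx":0,"dy":0,"dz":0.001,"yaw":0,"jaw":0},{"dx":-0.0005,"dy":0,"dz":0.0009,"yaw":0,"jaw":0},{"dx":-0.0005,"dy":0,"dz":0.0009,"yaw":0,"jaw":0}]';  python3 -m crank '[{"dx":-0.0005,"dy":0,"dz":0.0009,"yaw":0,"jaw":0},{"dx":-0.0005,"dy":0,"dz":0.0009,"yaw":0,"jaw":0},{"dx":0,"dy":0,"dz":0,"yaw":0,"jaw":0}]'
```

```text
time: 4.1
position: [0.5306, 0.2198, 0.0976]
eef_rot: [-0.0, -0.076, 0.997, 0.0]
wrist_force: [-1.4, -0.0, 2.2]
finger_gap: 0.001
grasp_force: 1.5
time: 4.4
position: [0.5314, 0.2199, 0.0963]
eef_rot: [-0.0, -0.076, 0.997, 0.0]
wrist_force: [-4.2, -0.8, 6.5]
finger_gap: 0.0004
grasp_force: 4.3
```

```bash
python3 -m crank '[{"dx":-0.0005,"dy":0,"dz":0.0009,"yaw":0,"jaw":0},{"dx":-0.0005,"dy":0,"dz":0.0009,"yaw":0,"jaw":0},{"dx":-0.0005,"dy":0,"dz":0.0009,"yaw":0,"jaw":0}]';  python3 -m crank '[{"dx":-0.0005,"dy":0,"dz":0.0009,"yaw":0,"jaw":0},{"dx":-0.0005,"dy":0,"dz":0.0009,"yaw":0,"jaw":0},{"dx":-0.0005,"dy":0,"dz":0.0009,"yaw":0,"jaw":0}]';python3 -m crank '[{"dx":-0.0005,"dy":0,"dz":0.0009,"yaw":0,"jaw":0},{"dx":-0.0005,"dy":0,"dz":0.0009,"yaw":0,"jaw":0},{"dx":-0.0005,"dy":0,"dz":0.0009,"yaw":0,"jaw":0}]'
```

```text
time: 4.7
position: [0.5324, 0.2201, 0.0945]
eef_rot: [-0.001, -0.075, 0.997, 0.0]
wrist_force: [-10.0, -3.6, 18.0]
finger_gap: 0.0004
grasp_force: 10.8
time: 5.0
position: [0.5342, 0.2203, 0.0914]
eef_rot: [-0.0, -0.076, 0.997, 0.0]
wrist_force: [-6.8, -2.4, 13.5]
finger_gap: 0.0007
grasp_force: 7.5
time: 5.3
position: [0.5357, 0.2206, 0.0887]
eef_rot: [-0.0, -0.076, 0.997, 0.0]
wrist_force: [-8.4, -2.4, 13.1]
finger_gap: 0.0003
grasp_force: 7.7
```

```bash
python3 -m crank '[{"dx":-0.0005,"dy":0,"dz":0.0009,"yaw":0,"jaw":0},{"dx":-0.0005,"dy":0,"dz":0.0009,"yaw":0,"jaw":0}]';  python3 -m crank '[{"dx":-0.0005,"dy":0,"dz":0.0009,"yaw":0,"jaw":0}]';python3 -m crank '[{"dx":-0.0005,"dy":0,"dz":0.0009,"yaw":0,"jaw":0}]'
```

```text
time: 5.5
position: [0.5368, 0.2207, 0.0869]
eef_rot: [-0.0, -0.075, 0.997, 0.0]
wrist_force: [-6.2, -1.5, 11.8]
finger_gap: 0.0007
grasp_force: 6.7
time: 5.6
position: [0.5373, 0.2208, 0.0859]
eef_rot: [-0.0, -0.075, 0.997, 0.0]
wrist_force: [-6.2, -2.6, 10.8]
finger_gap: 0.0004
grasp_force: 5.8
time: 5.7
position: [0.5379, 0.2209, 0.0849]
eef_rot: [-0.0, -0.075, 0.997, 0.0]
wrist_force: [-4.8, -2.3, 8.7]
finger_gap: 0.0005
grasp_force: 5.1
```

Force is dropping as the click nears.

```bash
python3 -m crank '[{"dx":-0.0005,"dy":0,"dz":0.0009,"yaw":0,"jaw":0}]';  python3 -m crank '[{"dx":-0.0005,"dy":0,"dz":0.0009,"yaw":0,"jaw":0}]'; python3 -m crank '[{"dx":0,"dy":0,"dz":0,"yaw":0,"jaw":0}]'
```

```text
time: 5.8
position: [0.5384, 0.2209, 0.0839]
eef_rot: [-0.0, -0.075, 0.997, 0.0]
wrist_force: [-4.6, -2.4, 8.3]
finger_gap: 0.0006
grasp_force: 5.1
time: 5.9
position: [0.5389, 0.221, 0.0832]
eef_rot: [-0.0, -0.075, 0.997, 0.0]
wrist_force: [-8.1, -2.7, 16.5]
finger_gap: 0.0007
grasp_force: 9.5
time: 6.0
position: [0.5388, 0.221, 0.0833]
eef_rot: [-0.0, -0.075, 0.997, 0.0]
wrist_force: [-7.9, -2.1, 12.4]
finger_gap: 0.0007
grasp_force: 7.0
```

```bash
python3 -m crank '[{"dx":-0.0005,"dy":0,"dz":0.0009,"yaw":0,"jaw":0},{"dx":0,"dy":0,"dz":0,"yaw":0,"jaw":0},{"dx":0,"dy":0,"dz":0,"yaw":0,"jaw":0}]';  python3 -m crank '[{"dx":0.0015,"dy":0,"dz":-0.0025,"yaw":0,"jaw":0},{"dx":0.0025,"dy":0,"dz":-0.004,"yaw":0,"jaw":0},{"dx":0.0035,"dy":0,"dz":-0.006,"yaw":0,"jaw":0},{"dx":0.006,"dy":0,"dz":-0.01,"yaw":0,"jaw":0},{"dx":0.01,"dy":0,"dz":-0.02,"yaw":0,"jaw":0},{"dx":0.03,"dy":0,"dz":-0.04,"yaw":0,"jaw":0},{"dx":0.04,"dy":0,"dz":-0.04,"yaw":0,"jaw":0},{"dx":0.04,"dy":0,"dz":-0.03,"yaw":0,"jaw":0},{"dx":0.04,"dy":0,"dz":0,"yaw":0,"jaw":0},{"dx":0,"dy":0,"dz":0,"yaw":0,"jaw":0}]'; python3 - <<'E'
from fit import *
from station import robot
d={n:robot.get_image(n) for n in("top","scene","wrist")};s=robot.state()
pickle.dump((s,d),open("d1.pkl","wb"))
t=d["top"]["color"][165:255,185:260];S=d["scene"]["color"][190:290,305:385]
A=np.zeros((600,790,3),np.uint8)
a=cv2.resize(t,None,fx=5.2,fy=5.2,interpolation=2);b=cv2.resize(S,None,fx=4.8,fy=4.8,interpolation=2)
A[:a.shape[0],:a.shape[1]]=a;A[:b.shape[0],400:400+b.shape[1]]=b;cv2.imwrite("pics/e1.png",A)
E
```

```text
time: 6.3
position: [0.539, 0.221, 0.083]
eef_rot: [-0.001, -0.075, 0.997, 0.0]
wrist_force: [-11.4, -4.5, 19.8]
finger_gap: 0.0009
grasp_force: 11.6
time: 7.3
position: [0.3692, 0.1955, 0.2305]
eef_rot: [0.0, -0.077, 0.997, 0.001]
wrist_force: [0.5, 0.5, -1.1]
finger_gap: 0.0005
grasp_force: 0.0
```

View pics/e1.png

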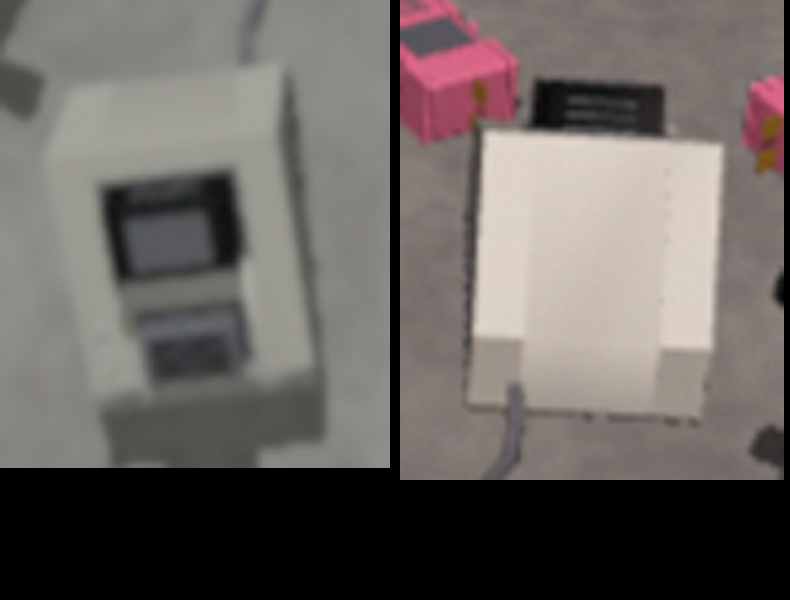

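e1 shows the pack standing proud, with its ribbed back visible above the ridge in the scene view, and the key back at rest. Next I'll move over the pack with the jaws open and go down.

```bash
python3 -m crank '[{"dx":-0.043,"dy":0,"dz":0,"yaw":0,"jaw":0.087},{"dx":-0.043,"dy":0,"dz":0,"yaw":0,"jaw":0.087},{"dx":-0.043,"dy":0,"dz":0,"yaw":0,"jaw":0.087},{"dx":-0.043,"dy":0,"dz":0,"yaw":0,"jaw":0.087},{"dx":-0.045,"dy":-0.001,"dz":0,"yaw":0,"jaw":0.087},{"dx":0,"dy":0,"dz":0.028,"yaw":0,"jaw":0.087},{"dx":0,"dy":0,"dz":0.028,"yaw":0,"jaw":0.087},{"dx":0,"dy":0,"dz":0.028,"yaw":0,"jaw":0.087},{"dx":0,"dy":0,"dz":0.025,"yaw":0,"jaw":0.087},{"dx":0,"dy":0,"dz":0,"yaw":0,"jaw":0.087}]'; python3 -m crank '[{"dx":0,"dy":0,"dz":0.001,"yaw":0,"jaw":0.087},{"dx":0,"dy":0,"dz":0.001,"yaw":0,"jaw":0.087},{"dx":0,"dy":0,"dz":0.001,"yaw":0,"jaw":0.087},{"dx":0,"dy":0,"dz":0.001,"yaw":0,"jaw":0.087}]'
```

```text
time: 8.45
position: [0.5858, 0.2261, 0.1156]
eef_rot: [-0.003, -0.075, 0.997, -0.002]
wrist_force: [-0.6, 0.2, 0.4]
finger_gap: 0.0725
grasp_force: 0.0
time: 8.85
position: [0.5878, 0.2276, 0.1173]
eef_rot: [0.001, -0.076, 0.997, 0.0]
wrist_force: [0.1, -0.7, 0.4]
finger_gap: 0.0862
grasp_force: 0.0
```

```bash
python3 -m crank '[{"dx":0.002,"dy":0,"dz":0.002,"yaw":0,"jaw":0.087},{"dx":0.002,"dy":0,"dz":0.002,"yaw":0,"jaw":0.087},{"dx":0,"dy":0,"dz":0.002,"yaw":0,"jaw":0.087},{"dx":0,"dy":0,"dz":0.001,"yaw":0,"jaw":0.087},{"dx":0,"dy":0,"dz":0,"yaw":0,"jaw":0.087}]'; python3 -m crank '[{"dx":0,"dy":0,"dz":0.001,"yaw":0,"jaw":0.087},{"dx":0,"dy":0,"dz":0.001,"yaw":0,"jaw":0.087},{"dx":0,"dy":0,"dz":0,"yaw":0,"jaw":0.087}]'
```

```text
time: 9.35
position: [0.5832, 0.2267, 0.1091]
eef_rot: [-0.0, -0.076, 0.997, -0.0]
wrist_force: [0.1, -0.0, -0.2]
finger_gap: 0.087
grasp_force: 0.0
time: 9.65
position: [0.5832, 0.2268, 0.1071]
eef_rot: [-0.0, -0.076, 0.997, -0.0]
wrist_force: [-0.2, -0.2, -0.0]
finger_gap: 0.0869
grasp_force: 0.0
```

```bash
python3 -m crank '[{"dx":0,"dy":0,"dz":0,"yaw":0,"jaw":0.05},{"dx":0,"dy":0,"dz":0,"yaw":0,"jaw":0.04},{"dx":0,"dy":0,"dz":0,"yaw":0,"jaw":0.04},{"dx":0,"dy":0,"dz":0,"yaw":0,"jaw":0.04},{"dx":0,"dy":0,"dz":0,"yaw":0,"jaw":0.04},{"dx":0,"dy":0,"dz":0,"yaw":0,"jaw":0.04},{"dx":0,"dy":0,"dz":0,"yaw":0,"jaw":0.04}]' 45
```

```text
time: 10.35
position: [0.5832, 0.2273, 0.1074]
eef_rot: [0.0, -0.076, 0.997, 0.0]
wrist_force: [-0.1, 2.3, 1.2]
finger_gap: 0.0535
grasp_force: 45.0
```

```bash
python3 -m crank '[{"dx":0.001,"dy":0,"dz":-0.0017,"yaw":0,"jaw":0.04},{"dx":0.001,"dy":0,"dz":-0.0017,"yaw":0,"jaw":0.04},{"dx":0.001,"dy":0,"dz":-0.0017,"yaw":0,"jaw":0.04}]';python3 -m crank '[{"dx":0.001,"dy":0,"dz":-0.0017,"yaw":0,"jaw":0.04},{"dx":0.001,"dy":0,"dz":-0.0017,"yaw":0,"jaw":0.04},{"dx":0.001,"dy":0,"dz":-0.0017,"yaw":0,"jaw":0.04}]';python3 -m crank '[{"dx":0.001,"dy":0,"dz":-0.0017,"yaw":0,"jaw":0.04},{"dx":0.001,"dy":0,"dz":-0.0017,"yaw":0,"jaw":0.04},{"dx":0.0015,"dy":0,"dz":-0.0026,"yaw":0,"jaw":0.04},{"dx":0.002,"dy":0,"dz":-0.0035,"yaw":0,"jaw":0.04}]'
```

```text
time: 10.65
position: [0.5808, 0.2262, 0.1116]
eef_rot: [0.001, -0.075, 0.997, -0.0]
wrist_force: [6.9, 1.8, -10.5]
finger_gap: 0.0536
grasp_force: 45.0
time: 10.95
position: [0.5777, 0.2257, 0.117]
eef_rot: [0.0, -0.075, 0.997, -0.0]
wrist_force: [5.0, 2.3, -8.6]
finger_gap: 0.0539
grasp_force: 45.0
time: 11.35
position: [0.5723, 0.2249, 0.1264]
eef_rot: [0.0, -0.075, 0.997, -0.0]
wrist_force: [5.3, 2.6, -7.7]
finger_gap: 0.0531
grasp_force: 45.0
```

```bash
python3 -m crank '[{"dx":0.003,"dy":0,"dz":-0.0052,"yaw":0,"jaw":0.04},{"dx":0.003,"dy":0,"dz":-0.0052,"yaw":0,"jaw":0.04},{"dx":0.003,"dy":0,"dz":-0.0052,"yaw":0,"jaw":0.04},{"dx":0.003,"dy":0,"dz":-0.0052,"yaw":0,"jaw":0.04},{"dx":0.003,"dy":0,"dz":-0.0052,"yaw":0,"jaw":0.04},{"dx":0.003,"dy":0,"dz":-0.0052,"yaw":0,"jaw":0.04},{"dx":0.003,"dy":0,"dz":-0.0052,"yaw":0,"jaw":0.04},{"dx":0.003,"dy":0,"dz":-0.0052,"yaw":0,"jaw":0.04},{"dx":0.003,"dy":0,"dz":-0.0052,"yaw":0,"jaw":0.04},{"dx":0.003,"dy":0,"dz":-0.0052,"yaw":0,"jaw":0.04}]';python3 -m crank '[{"dx":0.003,"dy":0,"dz":-0.02,"yaw":0,"jaw":0.04},{"dx":0.003,"dy":0,"dz":-0.03,"yaw":0,"jaw":0.04},{"dx":0,"dy":0,"dz":-0.04,"yaw":0,"jaw":0.04},{"dx":0,"dy":0,"dz":-0.02,"yaw":0,"jaw":0.04},{"dx":0,"dy":0,"dz":0,"yaw":0,"jaw":0.04},{"dx":0,"dy":0,"dz":0,"yaw":0,"jaw":0.04}]'
python3 - <<'E'
from fit import *
from station import robot
d={n:robot.get_image(n) for n in("top","scene","wrist")};s=robot.state()
print(s["position"],proj(d["scene"],[s["position"]]))
t=d["wrist"]["color"];S=d["scene"]["color"][20:220,260:440]
A=np.zeros((600,800,3),np.uint8)
a=cv2.resize(t,(400,300));b=cv2.resize(S,None,fx=2.2,fy=2.2,interpolation=2)
A[:a.shape[0],:a.shape[1]]=a;A[:b.shape[0],400:400+b.shape[1]]=b;cv2.imwrite("pics/g1.png",A)
E
```

```text
time: 12.35
position: [0.5417, 0.2203, 0.1793]
eef_rot: [-0.0, -0.075, 0.997, -0.0]
wrist_force: [-0.4, -0.2, -3.4]
finger_gap: 0.0535
grasp_force: 45.0
time: 12.95
position: [0.5359, 0.2195, 0.2881]
eef_rot: [-0.0, -0.076, 0.997, -0.0]
wrist_force: [-0.0, -1.0, -3.2]
finger_gap: 0.0537
grasp_force: 45.0
[0.53559465 0.21933334 0.28711847] [[351.81598477 121.76554663]]
```

View pics/g1.png

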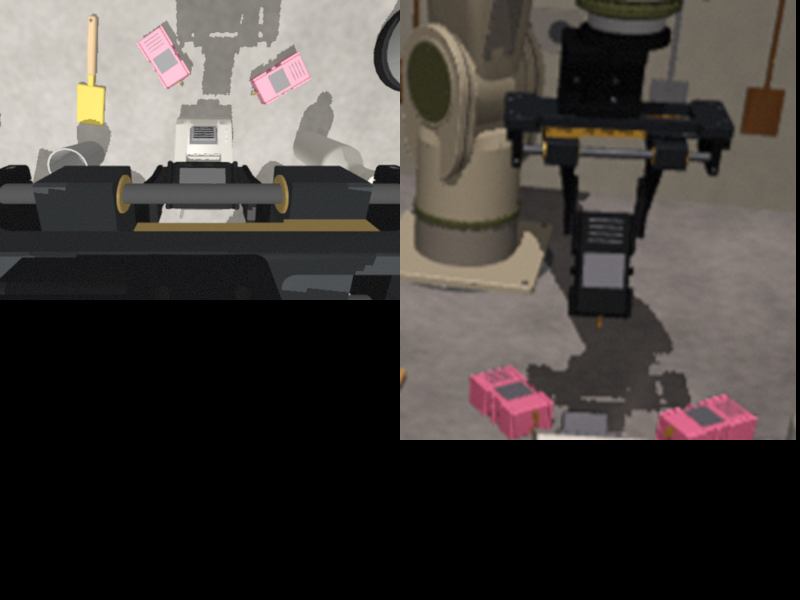

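g1 shows the pack held between the fingers, tilted about 30° with its foot away from the base, and clear of the charger. I'll carry it high to the caddy.

```bash
python3 -m crank '[{"dx":0,"dy":0,"dz":0,"yaw":-0.1,"jaw":0.04},{"dx":0,"dy":0,"dz":0,"yaw":-0.095,"jaw":0.04},{"dx":0.007,"dy":-0.02,"dz":0,"yaw":0,"jaw":0.04},{"dx":0.012,"dy":-0.036,"dz":0,"yaw":0,"jaw":0.04},{"dx":0.012,"dy":-0.036,"dz":0,"yaw":0,"jaw":0.04},{"dx":0.012,"dy":-0.036,"dz":0,"yaw":0,"jaw":0.04},{"dx":0.012,"dy":-0.036,"dz":0,"yaw":0,"jaw":0.04},{"dx":0.012,"dy":-0.036,"dz":0,"yaw":0,"jaw":0.04},{"dx":0.012,"dy":-0.036,"dz":0,"yaw":0,"jaw":0.04},{"dx":0.012,"dy":-0.036,"dz":0,"yaw":0,"jaw":0.04}]';python3 -m crank '[{"dx":0.012,"dy":-0.036,"dz":0,"yaw":0,"jaw":0.04},{"dx":0.012,"dy":-0.036,"dz":0,"yaw":0,"jaw":0.04},{"dx":0.012,"dy":-0.036,"dz":0,"yaw":0,"jaw":0.04},{"dx":0.012,"dy":-0.036,"dz":0,"yaw":0,"jaw":0.04},{"dx":0.007,"dy":-0.02,"dz":0,"yaw":0,"jaw":0.04},{"dx":0,"dy":0,"dz":0,"yaw":0,"jaw":0.04},{"dx":0,"dy":0,"dz":0,"yaw":0,"jaw":0.04}]'
cat >where.py <<'E'
from fit import *
from station import robot
s=robot.state();C=np.array([.5802,-.2503]);o=np.array([.94,.342]);y=np.array([-.342,.94])
v=s["position"][:2]-C;M=Ro.from_quat(s["eef_rot"][[1,2,3,0]]).as_matrix()
print("o %.4f lat %.4f z %.4f toolx deg %.1f"%(v@o,v@y,s["position"][2],np.degrees(np.arctan2(M[1,0],M[0,0]))%360),s["wrist_force"].round(1))
E
python3 where.py
```

```text
time: 14.1
position: [0.5423, -0.0686, 0.2879]
eef_rot: [-0.001, -0.172, 0.985, 0.0]
wrist_force: [1.2, -0.7, -4.0]
finger_gap: 0.0535
grasp_force: 45.0
time: 14.8
position: [0.5465, -0.24, 0.2878]
eef_rot: [-0.001, -0.172, 0.985, 0.0]
wrist_force: [-1.0, 0.6, -3.8]
finger_gap: 0.0539
grasp_force: 45.0
o -0.0281 lat 0.0212 z 0.2878 toolx deg 199.8 [-1.   0.6 -3.8]
```

```bash
python3 -m crank '[{"dx":0,"dy":-0.011,"dz":0,"yaw":0,"jaw":0.04},{"dx":0,"dy":-0.01,"dz":0,"yaw":0,"jaw":0.04},{"dx":0,"dy":0,"dz":0.03,"yaw":0,"jaw":0.04},{"dx":0,"dy":0,"dz":0.03,"yaw":0,"jaw":0.04},{"dx":0,"dy":0,"dz":0.03,"yaw":0,"jaw":0.04},{"dx":0,"dy":0,"dz":0.03,"yaw":0,"jaw":0.04},{"dx":0,"dy":0,"dz":0.03,"yaw":0,"jaw":0.04},{"dx":0,"dy":0,"dz":0,"yaw":0,"jaw":0.04},{"dx":0,"dy":0,"dz":0,"yaw":0,"jaw":0.04}]'; python3 where.py;python3 - <<'E'
from fit import *
from station import robot
d={n:robot.get_image(n) for n in("top","scene")}
t=d["top"]["color"][170:290,380:480];S=d["scene"]["color"][80:240,80:200]
A=np.zeros((600,800,3),np.uint8)
a=cv2.resize(t,None,fx=4,fy=4,interpolation=2);b=cv2.resize(S,None,fx=3.3,fy=3.3,interpolation=2)
A[:a.shape[0],:a.shape[1]]=a;A[:b.shape[0],400:400+b.shape[1]]=b;cv2.imwrite("pics/p1.png",A)
E
```

```text
time: 15.7
position: [0.5543, -0.2601, 0.1395]
eef_rot: [-0.0, -0.172, 0.985, -0.0]
wrist_force: [-0.0, -0.1, -2.7]
finger_gap: 0.0534
grasp_force: 45.0
o -0.0277 lat -0.0004 z 0.1395 toolx deg 199.8 [-0.  -0.1 -2.7]
```

View pics/p1.png

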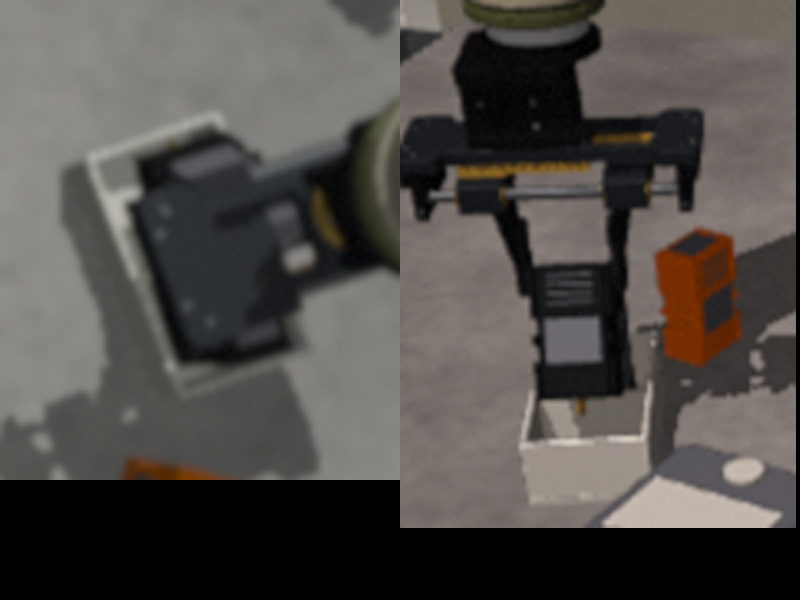

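p1 shows the pack's foot (scene crop x 535–633) centred over the empty cell (521–652), clear of the rim. I'll lower it partway.

```bash
python3 -m crank '[{"dx":0,"dy":0,"dz":0.01,"yaw":0,"jaw":0.04},{"dx":0,"dy":0,"dz":0.01,"yaw":0,"jaw":0.04},{"dx":0,"dy":0,"dz":0.006,"yaw":0,"jaw":0.04},{"dx":0,"dy":0,"dz":0,"yaw":0,"jaw":0.04}]'; python3 where.py; python3 -m crank '[{"dx":0,"dy":0,"dz":0.006,"yaw":0,"jaw":0.04},{"dx":0,"dy":0,"dz":0.006,"yaw":0,"jaw":0.04},{"dx":0,"dy":0,"dz":0,"yaw":0,"jaw":0.04},{"dx":0,"dy":0,"dz":0,"yaw":0,"jaw":0.04}]' ; python3 where.py
```

```text
time: 16.2
position: [0.5534, -0.2594, 0.1117]
eef_rot: [-0.001, -0.172, 0.985, 0.001]
wrist_force: [-0.3, 0.7, -3.6]
finger_gap: 0.0538
grasp_force: 45.0
o -0.0283 lat 0.0006 z 0.1117 toolx deg 199.8 [-0.3  0.7 -3.6]
time: 16.6
position: [0.5541, -0.2597, 0.1009]
eef_rot: [-0.0, -0.172, 0.985, 0.0]
wrist_force: [0.1, 0.0, -3.0]
finger_gap: 0.0537
grasp_force: 45.0
o -0.0278 lat 0.0001 z 0.1009 toolx deg 199.8 [ 0.1  0.  -3. ]
```

```bash
python3 -m crank '[{"dx":0,"dy":0,"dz":0,"yaw":0,"jaw":0.04},{"dx":-0.002,"dy":0,"dz":0,"yaw":0,"jaw":0.04},{"dx":-0.003,"dy":0,"dz":0,"yaw":0,"jaw":0.04},{"dx":-0.003,"dy":0,"dz":0,"yaw":0,"jaw":0.04},{"dx":-0.003,"dy":0,"dz":0,"yaw":0,"jaw":0.04}]' 15;  python3 where.py; python3 -m crank '[{"dx":-0.003,"dy":0,"dz":0,"yaw":0,"jaw":0.04},{"dx":-0.003,"dy":0,"dz":0,"yaw":0,"jaw":0.04},{"dx":-0.003,"dy":0,"dz":0,"yaw":0,"jaw":0.04},{"dx":-0.003,"dy":0,"dz":0,"yaw":0,"jaw":0.04}]' ; python3 where.py
```

```text
time: 17.1
position: [0.5641, -0.2564, 0.101]
eef_rot: [-0.0, -0.172, 0.985, -0.0]
wrist_force: [-3.5, -0.9, -1.6]
finger_gap: 0.0539
grasp_force: 15.0
o -0.0172 lat -0.0003 z 0.1010 toolx deg 199.8 [-3.5 -0.9 -1.6]
time: 17.5
position: [0.576, -0.2518, 0.1009]
eef_rot: [0.0, -0.172, 0.985, 0.0]
wrist_force: [-2.4, -1.0, -1.1]
finger_gap: 0.0539
grasp_force: 15.0
o -0.0045 lat -0.0000 z 0.1009 toolx deg 199.8 [-2.4 -1.  -1.1]
```

```bash
python3 -m crank '[{"dx":-0.003,"dy":0,"dz":0,"yaw":0,"jaw":0.04},{"dx":-0.003,"dy":0,"dz":0,"yaw":0,"jaw":0.04},{"dx":-0.003,"dy":0,"dz":0,"yaw":0,"jaw":0.04},{"dx":-0.003,"dy":0,"dz":0,"yaw":0,"jaw":0.04}]';  python3 where.py; python3 -m crank '[{"dx":-0.002,"dy":0,"dz":0,"yaw":0,"jaw":0.04},{"dx":-0.002,"dy":0,"dz":0,"yaw":0,"jaw":0.04},{"dx":-0.002,"dy":0,"dz":0,"yaw":0,"jaw":0.04},{"dx":0,"dy":0,"dz":0,"yaw":0,"jaw":0.04}]' ; python3 where.py
```

```text
time: 17.9
position: [0.5872, -0.2477, 0.1009]
eef_rot: [0.0, -0.172, 0.985, 0.0]
wrist_force: [-2.1, -1.3, -1.5]
finger_gap: 0.0542
grasp_force: 15.0
o 0.0075 lat -0.0000 z 0.1009 toolx deg 199.8 [-2.1 -1.3 -1.5]
time: 18.3
position: [0.5929, -0.2457, 0.1009]
eef_rot: [0.0, -0.172, 0.985, 0.0]
wrist_force: [-1.4, -1.5, -2.8]
finger_gap: 0.054
grasp_force: 15.0
o 0.0135 lat -0.0001 z 0.1009 toolx deg 199.8 [-1.4 -1.5 -2.8]
```

```bash
python3 -m crank '[{"dx":-0.0015,"dy":0,"dz":0,"yaw":0,"jaw":0.04},{"dx":-0.0015,"dy":0,"dz":0,"yaw":0,"jaw":0.04},{"dx":0,"dy":0,"dz":0,"yaw":0,"jaw":0.04}]';  python3 where.py; python3 -m crank '[{"dx":0,"dy":0,"dz":0,"yaw":0,"jaw":0.04},{"dx":0.004,"dy":0,"dz":0,"yaw":0,"jaw":0.04},{"dx":0.006,"dy":0,"dz":0,"yaw":0,"jaw":0.04},{"dx":0.005,"dy":0,"dz":0,"yaw":0,"jaw":0.04},{"dx":0,"dy":0,"dz":0,"yaw":0,"jaw":0.04}]' 25; python3 where.py;python3 - <<'E'
from fit import *
from station import robot
d={n:robot.get_image(n) for n in("top","scene")}
t=d["top"]["color"][170:290,380:480];S=d["scene"]["color"][90:240,90:200]
A=np.zeros((600,800,3),np.uint8)
a=cv2.resize(t,None,fx=3.8,fy=3.8,interpolation=2);b=cv2.resize(S,None,fx=3.6,fy=3.6,interpolation=2)
A[:a.shape[0],:a.shape[1]]=a;A[:b.shape[0],400:400+b.shape[1]]=b;cv2.imwrite("pics/p2.png",A)
E
```

```text
time: 18.6
position: [0.5957, -0.2448, 0.101]
eef_rot: [0.0, -0.172, 0.985, -0.0]
wrist_force: [-1.8, -0.7, -2.4]
finger_gap: 0.0536
grasp_force: 15.0
o 0.0164 lat -0.0001 z 0.1010 toolx deg 199.8 [-1.8 -0.7 -2.4]
time: 19.1
position: [0.5805, -0.2506, 0.1011]
eef_rot: [-0.0, -0.172, 0.985, 0.0]
wrist_force: [-0.4, -0.4, -2.8]
finger_gap: 0.0536
grasp_force: 25.0
o 0.0001 lat -0.0004 z 0.1011 toolx deg 199.8 [-0.4 -0.4 -2.8]
```

View pics/p2.png

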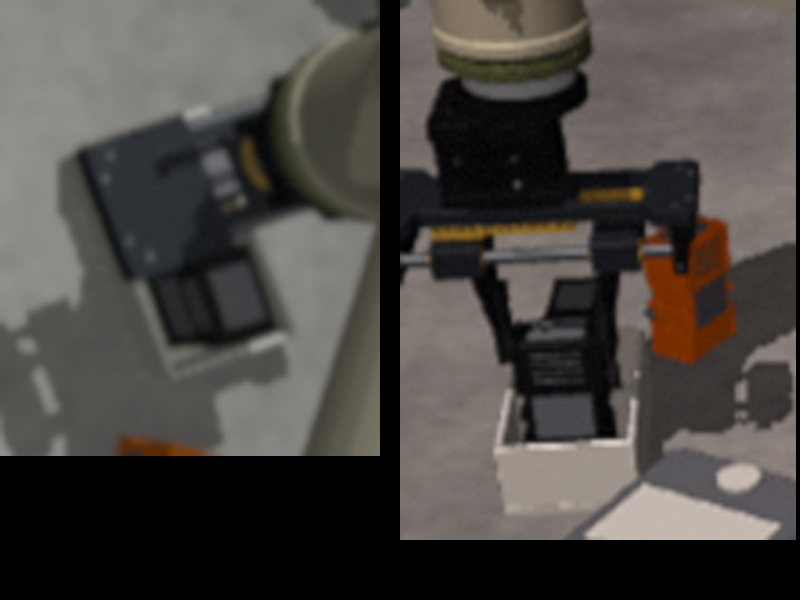

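p2 shows the pack now about upright inside the empty cell (scene crop 520–600, 330–440), with the spare undisturbed behind it. I'll lower it until it touches down.

```bash
python3 -m crank '[{"dx":0,"dy":0,"dz":0.004,"yaw":0,"jaw":0.04},{"dx":0,"dy":0,"dz":0.004,"yaw":0,"jaw":0.04},{"dx":0,"dy":0,"dz":0.003,"yaw":0,"jaw":0.04},{"dx":0,"dy":0,"dz":0,"yaw":0,"jaw":0.04},{"dx":0,"dy":0,"dz":0,"yaw":0,"jaw":0.04}]';  python3 -m crank '[{"dx":0,"dy":0,"dz":0.0015,"yaw":0,"jaw":0.04},{"dx":0,"dy":0,"dz":0.0015,"yaw":0,"jaw":0.04},{"dx":0,"dy":0,"dz":0,"yaw":0,"jaw":0.04}]';python3 -m crank '[{"dx":0,"dy":0,"dz":0.001,"yaw":0,"jaw":0.04},{"dx":0,"dy":0,"dz":0.001,"yaw":0,"jaw":0.04},{"dx":0,"dy":0,"dz":0,"yaw":0,"jaw":0.04}]'
```

```text
time: 19.7
position: [0.5813, -0.25, 0.0898]
eef_rot: [-0.0, -0.172, 0.985, 0.0]
wrist_force: [0.0, 0.1, -3.3]
finger_gap: 0.0541
grasp_force: 25.0
time: 20.0
position: [0.5818, -0.2499, 0.0877]
eef_rot: [0.001, -0.172, 0.985, -0.0]
wrist_force: [-1.2, 1.4, 4.5]
finger_gap: 0.0538
grasp_force: 25.0
time: 20.3
position: [0.5832, -0.2496, 0.0873]
eef_rot: [0.002, -0.173, 0.985, -0.0]
wrist_force: [-1.7, 3.5, 14.8]
finger_gap: 0.0538
grasp_force: 25.0
```

```bash
python3 -m crank '[{"dx":0,"dy":0,"dz":-0.0015,"yaw":0,"jaw":0.04},{"dx":0,"dy":0,"dz":0,"yaw":0,"jaw":0.04},{"dx":0,"dy":0,"dz":0,"yaw":0,"jaw":0.04}]' 5;  python3 -m crank '[{"dx":0,"dy":0,"dz":0,"yaw":0,"jaw":0.058},{"dx":0,"dy":0,"dz":0,"yaw":0,"jaw":0.066},{"dx":0,"dy":0,"dz":0,"yaw":0,"jaw":0.078},{"dx":0,"dy":0,"dz":0,"yaw":0,"jaw":0.078},{"dx":0,"dy":0,"dz":0,"yaw":0,"jaw":0.078}]'; python3 -m crank '[{"dx":0,"dy":0,"dz":-0.01,"yaw":0,"jaw":0.078},{"dx":0,"dy":0,"dz":-0.02,"yaw":0,"jaw":0.078},{"dx":0,"dy":0,"dz":-0.04,"yaw":0,"jaw":0.078},{"dx":0,"dy":0,"dz":-0.04,"yaw":0,"jaw":0.078},{"dx":0.02,"dy":0,"dz":-0.03,"yaw":0,"jaw":0.078},{"dx":0.04,"dy":0,"dz":0,"yaw":0,"jaw":0.078},{"dx":0.04,"dy":0,"dz":0,"yaw":0,"jaw":0.078},{"dx":0.04,"dy":0,"dz":0,"yaw":0,"jaw":0.078},{"dx":0,"dy":0,"dz":0,"yaw":0,"jaw":0.078},{"dx":0,"dy":0,"dz":0,"yaw":0,"jaw":0.078}]';python3 - <<'E'
from fit import *
from station import robot
d={n:robot.get_image(n) for n in("top","scene")}
t=d["top"]["color"][170:290,380:480];S=d["scene"]["color"][120:240,90:200]
A=np.zeros((600,800,3),np.uint8)
a=cv2.resize(t,None,fx=3.8,fy=3.8,interpolation=2);b=cv2.resize(S,None,fx=3.6,fy=3.6,interpolation=2)
A[:a.shape[0],:a.shape[1]]=a;A[:b.shape[0],400:400+b.shape[1]]=b;cv2.imwrite("pics/p3.png",A)
E
```

```text
time: 20.6
position: [0.5823, -0.2499, 0.0874]
eef_rot: [0.001, -0.172, 0.985, -0.0]
wrist_force: [1.1, 1.8, 5.8]
finger_gap: 0.0538
grasp_force: 5.0
time: 21.1
position: [0.5812, -0.25, 0.0863]
eef_rot: [-0.0, -0.172, 0.985, 0.0]
wrist_force: [0.3, 0.4, -1.5]
finger_gap: 0.0767
grasp_force: 0.0
time: 22.1
position: [0.4492, -0.2979, 0.2275]
eef_rot: [0.001, -0.171, 0.985, 0.0]
wrist_force: [-0.3, 0.5, -0.3]
finger_gap: 0.0782
grasp_force: 0.0
```

View pics/p3.png

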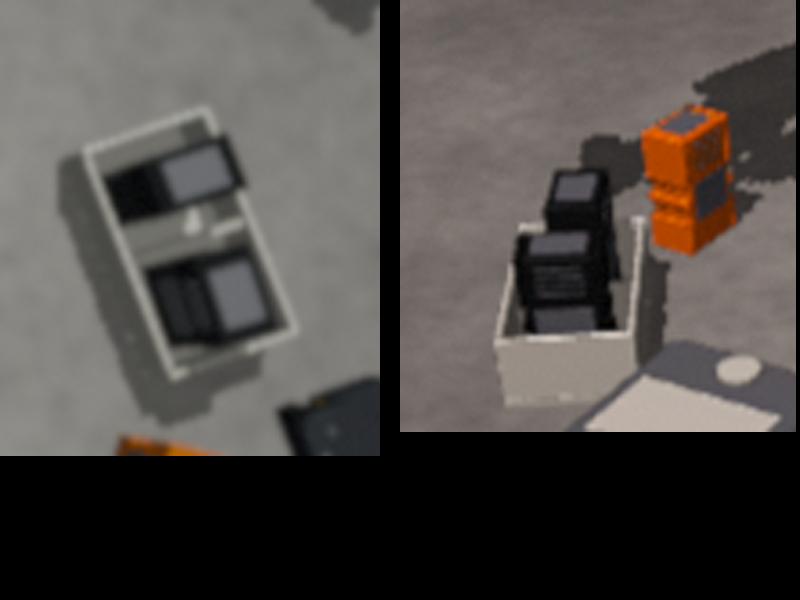

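p3 shows the pack standing upright in the empty cell, let go, with the spare still in its own cell and the gripper well clear. I'll hand in.

```bash
python3 -c "
from station import robot
print(robot.job_done())"
```

```text
the job is handed in; nothing more can be done
None
```

I pressed the eject key until the pack clicked up, then stood the pack upright in the caddy's empty cell and let it go; the job is handed in at about 22 s of the 53 s allowed, and no verdict came back.

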